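Register a hand-printing block against the lay bar and hold the impression

ROBOT

A 6-joint arm with a two-finger parallel gripper is mounted at the origin on the work surface. World frame = base frame: x ahead of the robot, y to its left, z up, the work surface at z = 0. Lengths are in m, angles in rad, forces in N, time in s.
With the tool pointing down it reaches from about 0.375 to 0.925 m from the base axis. Payload 5.7 kg.
Tool frame: the origin (TCP) lies midway between the tips of the shut fingers; the grasp point (between the pads) lies 19 mm behind it; z points along the fingers, y is the line along which they close (so a half turn about z gives the same grasp; the last joint's range is limited). The gripper opens to 88 mm and grips with 3 to 60 N. Pads are 20 mm wide; open, the fingers measure 115 mm over their backs; the gripper's body (75 mm by 178 mm) begins 61 mm behind the grasp point.
Start: joints at [-1.458, 0.359, 1.51, -0, 1.272, -0.115], TCP at [0.135, -0.584, 0.223] pointing down, gripper open.
Joint ranges: [-2.97, 2.97], [-1.01, 2.36], [0.21, 2.38], [-0.96, 4.11], [0.2, 2.71], [-2.98, 2.98]. Speed limits (rad/s): [2.39, 2.39, 3.14, 3.14, 3.14, 3.14].

INTERFACE

Orientations are given as a unit quaternion [x, y, z, w].
In Python, from bench import move_ptp, servo_line, goto_joints, move_gripper, sleep, inverse_kinematics, capture, PlanningError, close_job, spot_in, silhouettes, current_clock, current_joint_pos, current_qvel, current_joint_torque, current_position, current_orientation, current_force, current_torque, current_finger_gap, current_grip_force gives the robot as it stands. Calls block until the motion is done:
- move_ptp(position, orientation): joint-space move of the TCP to a pose.
- servo_line(position, orientation=None, rate=0.15, contact_N=None): straight line of the TCP; orientation=None keeps the orientation; rate is the mean speed in m/s. With contact_N (N) it stops when the force on the tool has changed by that much, and returns True; else False.
- goto_joints(angles): joint-space move.
- move_gripper(opening): finger opening in m; the grip force is fixed at half the most; returns when the fingers have stopped.
- sleep(seconds).
- inverse_kinematics(position, orientation): joint angles nearest the present ones, or None.
- capture(name): name is "scene" or "top"; returns a dict with "image" (420x560x3 uint8, blue, green, red), "range_z" (420x560 float32, m along the optical axis (not along the pixel's ray), 0 where there is no reading), "intrinsics" (3x3 intrinsics, pixels), "k1" (the pictures are not rectified: a ray, as slopes to the right and down, at radius r is drawn at 1 + k1 r^2 times it, then the intrinsics apply), "R" (3x3) and "t" (3): a world point X has camera coordinates R X + t. Camera axes: x right, y down, z forward; pixel columns grow to the right and rows downward; lengths in m; the calibration is good to about 2 mm. A picture is of the moment at which its call begins.
A pose or a line that the arm cannot do raises PlanningError and nothing moves.
- close_job(): hands the job in; it is judged then, once.
Trained networks look in the newest picture that a camera, given by its name, has taken for a name from the list of things; names that differ only in an ending like _2 or _b are one class to them, and where a whole thing is asked for, a point or a joint stands for the part that bears it (a point fixed in the world has none). Each returns a list of dicts, best first, with "conf" (0 to 1); they miss things now and then, are a little off and sometimes report something else, mostly with a low value. They report only what shows in the picture. A call takes as long as a camera call. They do not tell look-alikes from the thing itself.
- spot_in(camera, query): "xy" ([column, row] in pixels, amid what is visible of it).
- silhouettes(camera, query): "region" (420x560 bool, what is visible of it) and "xy" ([column, row] in pixels, amid what is visible of it).
Readings, each from a call of its own:
- current_clock(): time.
- current_joint_pos(): joint angles.
- current_qvel(): joint speeds.
- current_joint_torque(): joint torques, N m.
- current_position(): TCP position.
- current_orientation(): TCP orientation.
- current_force(): force on the tool from outside, world axes, zero at the start.
- current_torque(): the same for the moment, N m.
- current_finger_gap(): finger opening in m.
- current_grip_force(): force on a finger pad.
Only numpy, scipy, OpenCV 4.12 (cv2) and the standard library are available. Lean on these libraries where they do the work, as an engineer would, in place of code of your own. Each camera call takes 0.05 s, during which the arm holds its last target. There are 200 camera calls.

TASK

The inked hand-printing block lies on the glass inking slab. Lift it well clear of the slab, carry it to the printing bed and hold it there for the impression: one long side flush along the steel fence, a short end up against the stop block, and the whole face flat on the bed, pressed firmly into the fence and down onto the bed at once by one diagonal push. Finish while still holding that push, without letting go, and leave the two ink tins and the palette knife where they are.

Things in the scene. Friction and masses are not known exactly. Their poses are not given: they have to be found in the camera images.
- block: hand-printing block, loose, about 0.45 kg (varies): a flat wooden mount with dark lino underneath, 100 mm along its x, 130 mm along its y (the long sides), 20 mm thick in all, with a wooden bar handle on top, centred: 80 mm long along the block's x, 30 mm wide along its y, standing from 20 to 62 mm above the underside. Origin: centre of the underside, z up. It looks the same turned half round and may be used either way.
- bed: printing bed, fixed: bare metal plate 220 mm (its x) by 300 mm (its y), 10 mm thick, lying on the bench, with a white sheet on it. The block slides on it fairly easily (friction coefficient about 0.3, so the harder it is pressed down, the more sideways push is needed to bear on the fence). Origin: centre of its underside at bench level; its top is 10 mm above. Bed, fence and stop share one yaw. The bed and the slab may swap sides.
- fence: fence (lay bar), fixed on the bed along the edge farthest from the robot: steel bar 20 mm (its x) by 300 mm (its y), 22 mm high. Origin: centre of its underside, on the bed's top. Its working face, 10 mm from the origin on the -x side, looks towards the robot. The block belongs on that side.
- stop: stop block, fixed on the bed close to the fence, near the robot's right-hand (-y) end of it: steel, 60 mm (its x) by 25 mm (its y), 22 mm high. Origin: centre of its underside, on the bed's top. Its working face is 12.5 mm from the origin on the +y side; the block belongs on that +y side.
- slab: inking slab, fixed: pale glass plate 240 by 240 mm, 8 mm thick, with a dark ink patch. Origin: centre of its underside at bench level. The printing block starts on it.
- tin_big: bystander: closed round ink tin, 88 mm across the lid, 75 mm high, loose. Origin: centre of its underside.
- tin_small: bystander: closed round ink tin, 72 mm across the lid, 50 mm high, loose. Origin: centre of its underside.
- knife: bystander: palette knife 200 mm long lying crosswise beyond the plates, long along its own x, handle to -x, loose. Origin: near its middle, at the underside.
Mind the look-alikes: they are no part of the job. Leave any purple look-alike of the block alone.

How it is judged:
By the outcome, as a careful person would: the job done as asked, in the order asked, and still so for the second after the job is handed in, while the arm keeps its last pose, push and grip.
It also fails if it takes over 40 s, if anything falls off the work surface, if the arm or the gripper's body presses on something with over 40 N, if the wrist force passes 120 N, or if a joint passes its speed limit or range.

## Working session

There is one attempt and no reset: what is moved stays moved. The work goes in short steps, each a Python script; the robot and the scene stay as the last script left them, time stands still between calls to the robot, and variables do not carry over. Pictures are saved under pics/ and viewed, at most 10 in all, crops included, and the job is handed in when it is done.

```bash
ls; mkdir -p pics
cat > h.py <<'E'
import numpy as np, cv2
from bench import *
def cloud(c):
    K=c["intrinsics"];Z=c["range_z"];v,u=np.mgrid[0:420,0:560].astype(float)
    x=(u-K[0][2])/K[0][0];y=(v-K[1][2])/K[1][1]
    a,b=x.copy(),y.copy()
    for _ in range(8):
        f=1+c["k1"]*(a*a+b*b);a=x/f;b=y/f
    P=np.stack([a*Z,b*Z,Z],-1)
    W=(P-np.array(c["t"]))@np.array(c["R"])
    W[Z<=0]=np.nan
    return W
E
python3 - <<'E'
from h import *
for n in("top","scene"):
    c=capture(n);cv2.imwrite(f"pics/{n}0.png",c["image"]);W=cloud(c);np.save(f"{n}.npy",W);np.save(f"{n}img.npy",c["image"])
    print(n,c["k1"],-np.array(c["R"]).T@c["t"])
    for q in "block bed fence stop slab tin_big tin_small knife".split():
        for d in silhouettes(n,q)[:3]:
            p=W[d["region"]];print(q,round(d["conf"],2),np.round(d["xy"]),d["region"].sum(),np.round(np.nanmedian(p,0),3),np.round(np.nanpercentile(p[:,2],95),3))
print(current_clock())
E
```

```text
pics
top -0.08773391092386616 [0.30751182 0.09110547 1.18903239]
block 0.84 [390. 298.] 1881 [ 0.285 -0.205  0.021] 0.063
block 0.69 [ 95. 205.] 1707 [0.521 0.601 0.02 ] 0.062
block 0.63 [235. 273.] 1844 [0.343 0.205 0.021] 0.063
bed 0.81 [385. 203.] 7183 [ 0.551 -0.201  0.01 ] 0.014
fence 0.98 [382. 160.] 958 [ 0.663 -0.192  0.031] 0.036
stop 0.76 [422. 173.] 244 [ 0.634 -0.298  0.031] 0.037
slab 0.82 [254. 197.] 5437 [0.569 0.17  0.007] 0.011
tin_big 0.96 [467. 191.] 1038 [ 0.569 -0.42   0.074] 0.078
tin_small 0.55 [152. 183.] 625 [0.586 0.446 0.048] 0.052
knife 0.97 [317. 126.] 953 [ 0.77  -0.006  0.003] 0.02
scene -0.19456376758213456 [1.98649717 0.28617696 1.06831953]
block 0.81 [329. 188.] 804 [0.364 0.206 0.022] 0.063
block 0.66 [444. 232.] 1007 [0.545 0.609 0.022] 0.063
block 0.63 [324. 229.] 1038 [0.612 0.213 0.03 ] 0.071
bed 0.97 [205. 214.] 2598 [ 0.55  -0.195  0.011] 0.016
fence 0.86 [197. 235.] 781 [ 0.671 -0.196  0.029] 0.036
stop 0.54 [204. 214.] 2464 [ 0.55  -0.195  0.011] 0.016
slab 0.88 [309. 240.] 2425 [0.635 0.165 0.009] 0.013
tin_big 0.95 [139. 202.] 662 [ 0.599 -0.42   0.065] 0.08
tin_small 0.78 [397. 237.] 471 [0.612 0.449 0.047] 0.053
knife 0.67 [247. 264.] 587 [ 0.774 -0.01   0.005] 0.02
0.9
```

View pics/top0.png

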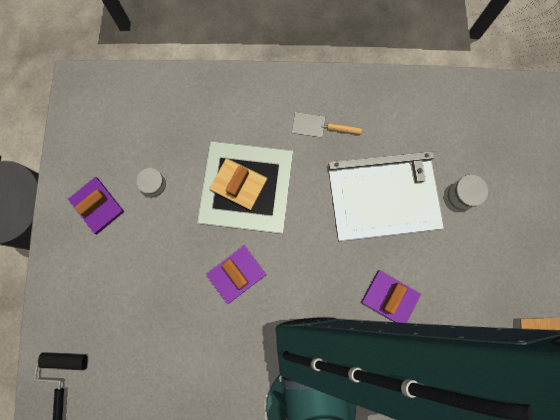

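Run:
```python
import cv2
i=cv2.imread("pics/top0.png");cv2.imwrite("pics/crop.png",cv2.resize(i[140:260,200:450],None,fx=3.2,fy=3.2,interpolation=cv2.INTER_CUBIC))
```

```text
(no output)
```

View pics/crop.png

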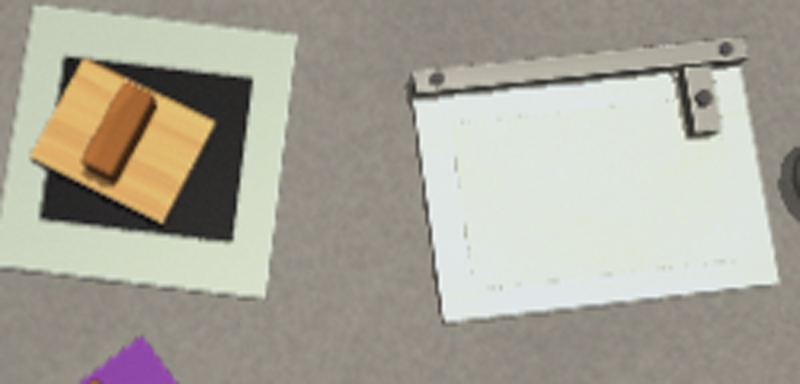

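The real block is the bare-wood one on the glass slab at (238,184). The purple look-alikes at (95,205), (235,273) and (390,298) are to be left alone. The crop confirms this: wood mount with a brown handle on the ink patch. The bed is on the right, with the fence along its far edge and the stop at (420,172).

```bash
cat >> h.py <<'E'
def rect(W,box,z0,z1):
    x0,x1,y0,y1=box
    m=(W[...,0]>x0)&(W[...,0]<x1)&(W[...,1]>y0)&(W[...,1]<y1)&(W[...,2]>z0)&(W[...,2]<z1)
    p=W[m].astype(np.float32)
    if len(p)<5: return None
    c,s,a=cv2.minAreaRect(p[:,:2]*1000)
    return dict(n=len(p),c=np.round(c,1),s=np.round(s,1),a=round(a,1),mean=np.round(p.mean(0),4))
E
python3 - <<'E'
from h import *
for n in("top","scene"):
    W=np.load(n+".npy");print(n)
    print("mount",rect(W,(.48,.75,.1,.32),.022,.036))
    print("handle",rect(W,(.48,.75,.1,.32),.060,.08))
    print("fence",rect(W,(.6,.72,-.36,-.03),.026,.04))
    print("fence+",rect(W,(.655,.72,-.36,-.03),.026,.04))
    print("stop",rect(W,(.57,.648,-.36,-.24),.026,.04))
    print("bed",rect(W,(.4,.72,-.37,-.03),.006,.018))
E
```

```text
top
mount {'n': 1244, 'c': array([590.4, 208.4]), 's': array([131.3, 100.7]), 'a': 64.3, 'mean': array([0.5872, 0.2067, 0.0273], dtype=float32)}
handle {'n': 334, 'c': array([589.6, 208.1]), 's': array([31.7, 79.1]), 'a': 65.4, 'mean': array([0.5884, 0.2078, 0.0689], dtype=float32)}
fence {'n': 954, 'c': array([ 634.4, -197.4]), 's': array([ 83.4, 299.4]), 'a': 7.5, 'mean': array([ 0.6582, -0.2135,  0.0317], dtype=float32)}
fence+ {'n': 585, 'c': array([ 658.4, -196.8]), 's': array([ 35.6, 294.3]), 'a': 7.5, 'mean': array([ 0.6696, -0.2313,  0.0316], dtype=float32)}
stop {'n': 139, 'c': array([ 627.3, -302.4]), 's': array([41.5, 27.3]), 'a': 6.0, 'mean': array([ 0.6264, -0.301 ,  0.0323], dtype=float32)}
bed {'n': 6794, 'c': array([ 563. , -204.5]), 's': array([330.3, 311.1]), 'a': 89.8, 'mean': array([ 0.553 , -0.2026,  0.0102], dtype=float32)}
scene
mount {'n': 594, 'c': array([593.4, 208.4]), 's': array([135.2, 108.5]), 'a': 63.3, 'mean': array([0.6042, 0.2118, 0.0289], dtype=float32)}
handle {'n': 170, 'c': array([593.7, 208.8]), 's': array([33.9, 88.2]), 'a': 64.8, 'mean': array([0.5984, 0.2087, 0.0694], dtype=float32)}
fence {'n': 558, 'c': array([ 640.6, -195.6]), 's': array([ 90.1, 300.5]), 'a': 5.5, 'mean': array([ 0.6646, -0.2077,  0.0324], dtype=float32)}
fence+ {'n': 417, 'c': array([ 665.7, -193.2]), 's': array([ 39.7, 300.5]), 'a': 5.5, 'mean': array([ 0.6722, -0.2139,  0.0323], dtype=float32)}
stop {'n': 53, 'c': array([ 627.5, -299.1]), 's': array([44. , 26.6]), 'a': 8.2, 'mean': array([ 0.6291, -0.2981,  0.0337], dtype=float32)}
bed {'n': 2587, 'c': array([ 560. , -199.9]), 's': array([317.1, 335.1]), 'a': 0.3, 'mean': array([ 0.556 , -0.2004,  0.0115], dtype=float32)}
```

```bash
cat >> h.py <<'E'
from scipy.spatial.transform import Rotation as Ro
def quat(psi):
    y=np.array([-np.sin(psi),np.cos(psi),0]);z=np.array([0,0,-1.]);x=np.cross(y,z)
    return Ro.from_matrix(np.stack([x,y,z],1)).as_quat()
E
python3 - <<'E'
from h import *
from scipy.optimize import minimize_scalar
for n in("top","scene"):
    W=np.load(n+".npy").reshape(-1,3)
    m=(abs(W[:,0]-.66)<.07)&(abs(W[:,1]+.2)<.17)&(W[:,2]>.027)&(W[:,2]<.036)
    P=W[m]
    def rot(a):
        return P[:,0]*np.cos(a)+P[:,1]*np.sin(a),-P[:,0]*np.sin(a)+P[:,1]*np.cos(a)
    def w(a):
        x,y=rot(a);k=y>(-.21-.08)+.0
        k=y>-.33
        # far edge and near edge spread, stop excluded
        return np.percentile(x[k],98)-np.percentile(x[k],2)
    A=np.radians(np.arange(3,12,.1));a=A[np.argmin([w(a) for a in A])]
    x,y=rot(a);k=y>-.33
    s=(x<np.percentile(x[k],1)-.008)
    print(n,np.degrees(a),"fence x",np.percentile(x[k],[1,50,99]),"y",y.min(),y.max(),"stop y",np.percentile(y[s],[1,99]),"x",x[s].min())
psi=np.radians(-25.2)
c=np.array([.590,.208])
for p in (psi,psi+np.pi):
    print(p,inverse_kinematics([*c,.2],quat(p)),inverse_kinematics([.59,-.2,.2],quat(p+np.radians(32))))
E
```

```text
top 7.600000000000004 fence x [0.62306038 0.63277473 0.64398425] y -0.4292654519982133 -0.12987228721372032 stop y [-0.39528531 -0.36945209] x 0.5608928892108982
scene 6.200000000000003 fence x [0.62760239 0.64326473 0.65705447] y -0.4143570641981988 -0.11379806801332748 stop y [-0.37843858 -0.35342959] x 0.5694775325889384
-0.43982297150257105 [ 2.28578192e-01  4.15087995e-01  1.47959749e+00 -4.44089210e-16
  1.24690717e+00 -9.02395164e-01] [-4.37651407e-01  4.11434071e-01  1.48564235e+00 -4.44089210e-16
  1.24451623e+00 -2.12713012e+00]
2.701769682087222 [ 2.28578192e-01  4.15087995e-01  1.47959749e+00 -4.44089210e-16
  1.24690717e+00  2.23919749e+00] [-4.37651407e-01  4.11434071e-01  1.48564235e+00 -4.44089210e-16
  1.24451623e+00  1.01446253e+00]
```

Run:
```python
from h import *
q=quat(np.radians(-25.2));t0=current_clock()
move_ptp([.590,.208,.16],q)
print(servo_line([.590,.208,.033],rate=.12,contact_N=6),current_position(),current_force())
move_gripper(0.02)
print(current_finger_gap(),current_grip_force())
servo_line([.590,.208,.15],rate=.12)
print(current_finger_gap(),current_grip_force(),current_force(),current_torque(),current_clock())
c=capture("scene");cv2.imwrite("pics/lift.png",cv2.resize(c["image"][100:300,200:450],None,fx=3,fy=3))
W=cloud(c)
print(rect(W,(.45,.75,.1,.34),.10,.14))
```

```text
False [0.590677   0.20818633 0.03376401] [ 0.56070419 -0.1839313  -0.36253193]
0.030108357229904056 29.953968822956085
0.029862576984695244 29.953299164772034 [-0.71290241  0.79903718 -3.91461109] [ 0.02650055 -0.14986701 -0.01451003] 7.3583
{'n': 198, 'c': array([590.6, 211.4]), 's': array([131.2, 112.7]), 'a': 63.0, 'mean': array([0.629 , 0.211 , 0.1322], dtype=float32)}
```

View pics/lift.png

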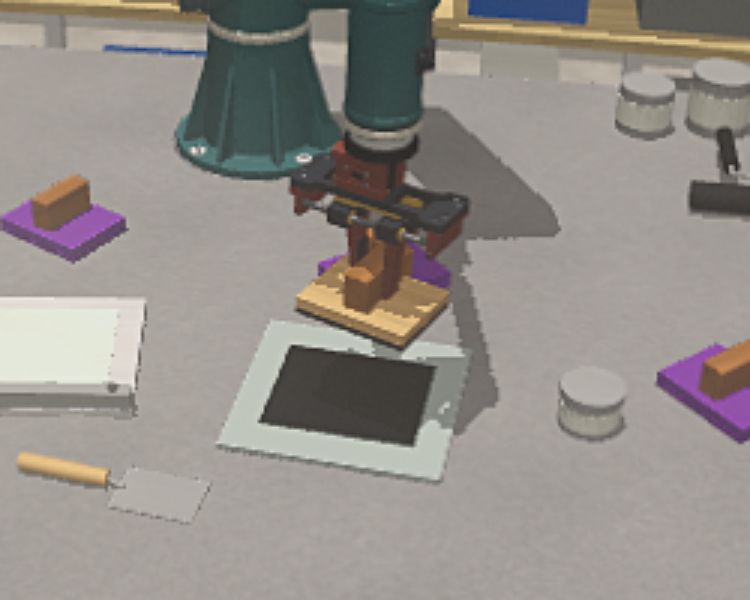

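The block is held cleanly and clear of the slab (its lower edge at crop (375,335)). Next I carry it to the bed with a standoff, touch down lightly, then seat it.

```bash
cat >> h.py <<'E'
A=np.radians(7.4);E1=np.array([np.cos(A),np.sin(A),0]);E2=np.array([-np.sin(A),np.cos(A),0]);EZ=np.array([0,0,1.])
def st(m=""):
    p,f,t=map(np.array,(current_position(),current_force(),current_torque()))
    print(m,"uvz",np.round([p@E1*1e3,p@E2*1e3,p[2]*1e3],1),"F",np.round([f@E1,f@E2,f[2]],1),"T",np.round([t@E1,t@E2,t[2]],2),"gap",round(current_finger_gap()*1e3,1),"t",round(current_clock(),1))
def rel(du=0,dv=0,dz=0,**k):
    return servo_line(np.array(current_position())+du*E1+dv*E2+dz*EZ,**k)
E
python3 - <<'E'
from h import *
q=quat(A);P=.561*E1-.2925*E2
move_ptp(P+.13*EZ,q);st("above")
servo_line(P+.045*EZ,q,rate=.12);st("low")
c=capture("top");cv2.imwrite("pics/low.png",cv2.resize(c["image"][130:260,300:500],None,fx=4,fy=4));
print(rel(dz=-.014,rate=.02,contact_N=4));st("down")
E
```

```text
above uvz [ 561.3 -291.6  129.9] F [ 0.1  0.9 -4.6] T [ 0.07 -0.18 -0.04] gap 30.0 t 9.0
low uvz [ 561.7 -292.7   45.6] F [-0.4 -0.2 -4.3] T [ 0.06 -0.19 -0.01] gap 30.0 t 9.8
True
down uvz [ 561.8 -292.9   34.9] F [ 0.1 -0.1  4.4] T [ 0.02 -0.1  -0.01] gap 29.8 t 10.4
```

View pics/low.png

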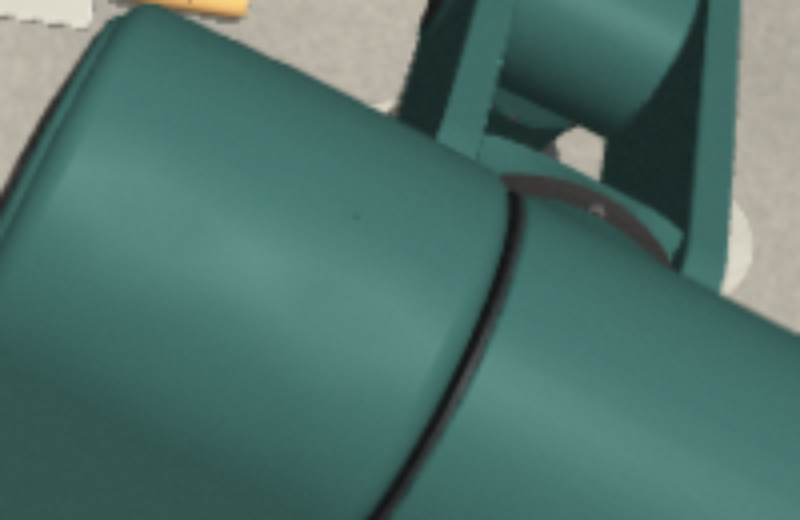

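The arm hides the block from the top camera, so I continue by touch: stop first, then fence.

Run:
```python
from h import *
print(rel(dv=-.02,rate=.02,contact_N=7));st("stop")
print(rel(du=.022,rate=.02,contact_N=8));st("fence")
c=capture("scene");cv2.imwrite("pics/seat.png",cv2.resize(c["image"][150:270,110:290],None,fx=4.4,fy=4.4,interpolation=cv2.INTER_CUBIC))
```

```text
True
stop uvz [ 561.7 -303.    34.9] F [-0.3  1.7  4.4] T [-0.16 -0.33  0.08] gap 30.3 t 11.1
True
fence uvz [ 573.7 -303.    34.9] F [-1.6  0.6  4.7] T [-0.36 -0.26 -0.1 ] gap 29.9 t 11.8
```

View pics/seat.png

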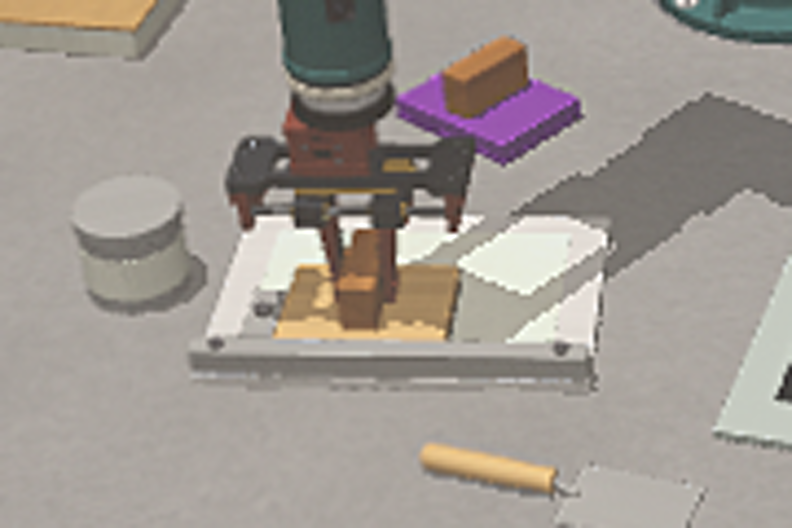

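The block lies in the corner by the stop (crop 265,305) and the fence (crop 390,355), where it was expected. Next I load it in small steps to learn the stiffness and check yaw from the moment.

Run:
```python
from h import *
T=np.array(current_position());np.save("T0.npy",T)
for du,dv,dz in [(0,-.001,0),(.001,0,0),(.001,0,0),(.001,0,-.0005),(.001,0,-.001)]:
    T=T+du*E1+dv*E2+dz*EZ
    servo_line(T,rate=.02);sleep(.2);st(str((du,dv,dz)))
np.save("T.npy",T)
```

```text
(0, -0.001, 0) uvz [ 573.7 -303.    35. ] F [-0.5  4.3  6.4] T [ 0.25 -0.35  0.01] gap 30.0 t 12.3
(0.001, 0, 0) uvz [ 573.7 -303.    35. ] F [-3.8  3.7  7.8] T [ 0.06 -0.01  0.  ] gap 29.9 t 12.7
(0.001, 0, 0) uvz [ 573.7 -303.    34.9] F [-5.5  3.1  8.7] T [ 0.03  0.48 -0.03] gap 30.0 t 13.2
(0.001, 0, -0.0005) uvz [ 573.7 -302.9   34.8] F [-9.1  4.  13.2] T [-0.2   1.04 -0.  ] gap 30.1 t 13.6
(0.001, 0, -0.001) uvz [ 573.9 -302.9   34.6] F [-13.3   4.5  21.3] T [ 0.08  1.72 -0.02] gap 30.0 t 14.1
```

Tz stays near zero, so the long side is flush. Now the single diagonal push.

Run:
```python
from h import *
T=np.load("T.npy")
T=T+.0035*E1-.0003*E2-.0013*EZ
servo_line(T,rate=.01);sleep(.3);st("push");np.save("T.npy",T)
sleep(.7);st("hold");print(Ro.from_quat(current_orientation()).as_matrix().round(4)[:,2])
c=capture("scene");cv2.imwrite("pics/push.png",cv2.resize(c["image"][150:270,110:290],None,fx=4.4,fy=4.4,interpolation=cv2.INTER_CUBIC))
W=cloud(c).reshape(-1,3);u,v=W@E1,W@E2
m=(u>.525)&(u<.618)&(v>-.365)&(v<-.245)&(abs(W[:,2]-.03)<.005)
a,*_=np.linalg.lstsq(np.c_[u[m],v[m],np.ones(m.sum())],W[m,2],rcond=None);print(m.sum(),"tilt deg",np.degrees(a[:2]),W[m,2].mean())
m=(u>.5)&(v>-.368)&(v<-.22)&(u<.6)&(abs(W[:,2]-.03)<.006);print("block v range",np.percentile(v[m],[1,99]),"u min",np.percentile(u[m],1))
```

```text
push uvz [ 575.  -302.9   34.1] F [-21.2   4.4  31.7] T [0.16 3.07 0.04] gap 29.9 t 14.9
hold uvz [ 575.1 -302.8   34.1] F [-20.7   5.2  32.6] T [ 0.16  3.09 -0.  ] gap 30.0 t 15.6
[-0.0152  0.0039 -0.9999]
363 tilt deg [-0.40590497 -0.06794172] 0.031022894069082926
block v range [-0.36587978 -0.23776482] u min 0.5232090290841839
```

View pics/push.png

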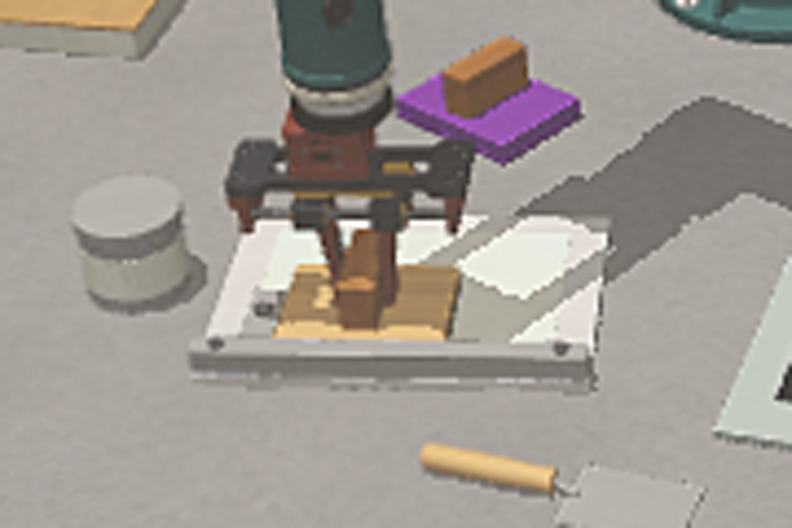

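Run:
```python
from h import *
def tilt():
    c=capture("scene");W=cloud(c).reshape(-1,3);u,v=W@E1,W@E2
    for n,lo,hi,v0,v1,z in(("block",.525,.618,-.365,-.245,.03),("bed",.46,.6,-.23,-.15,.01)):
        m=(u>lo)&(u<hi)&(v>v0)&(v<v1)&(abs(W[:,2]-z)<.005)
        a,*_=np.linalg.lstsq(np.c_[u[m],v[m],np.ones(m.sum())],W[m,2],rcond=None);print(n,m.sum(),np.degrees(a[:2]).round(2),W[m,2].mean().round(4))
tilt()
T=np.load("T.npy")+.0018*E1-.0003*E2
servo_line(T,rate=.01);sleep(.4);st("push");np.save("T.npy",T)
sleep(.6);st("hold");tilt()
```

```text
block 346 [-0.31  0.22] 0.0308
bed 466 [-0.16 -0.15] 0.0111
push uvz [ 575.8 -302.8   33.8] F [-22.2   6.   32.3] T [0.14 3.36 0.02] gap 30.2 t 16.4
hold uvz [ 575.8 -302.8   33.8] F [-22.4   4.6  32.5] T [0.17 3.38 0.08] gap 30.0 t 17.0
block 358 [-0.02  0.  ] 0.0308
bed 492 [0.25 0.08] 0.0114
```

```bash
python3 -c "
from h import *
st('final');print(close_job())"
```

```text
final uvz [ 575.8 -302.8   33.8] F [-22.3   4.8  32. ] T [0.19 3.41 0.08] gap 30.0 t 17.1
the job is handed in; nothing more can be done
None
```

I handed the job in at 17 s with the block still gripped, flat on the bed, and against the fence and stop. The diagonal push was steady at about 22 N towards the fence and 32 N down; the tins and knife were not re-measured, but no move went near them.

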